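Lock the polisher's spindle with its cross pin

ROBOT

A 6-joint arm with a two-finger parallel gripper is mounted at the origin on a cart in front of the work surface, level with it; the furniture and walls round the work are solid. World frame = base frame: x ahead of the robot, y to its left, z up, the work surface at z = 0. Lengths are in mm, angles in rad, forces in N, time in s.
With the tool pointing down it reaches from about 400 to 925 mm from the base axis. Payload 12.5 kg.
Tool frame: the origin (TCP) lies midway between the tips of the shut fingers; the grasp point (between the pads) lies 19 mm behind it; z points along the fingers, y is the line along which they close (so a half turn about z gives the same grasp; the last joint's range is limited). The gripper opens to 95 mm and grips with 3 to 60 N. Pads are 20 mm wide; open, the fingers measure 119 mm over their backs; the gripper's body (75 mm by 180 mm) begins 59 mm behind the grasp point.
Start: joints at [1.012, 0.491, 1.559, -0, 1.092, -0.106], TCP at [273.415, 562.042, 214.661] pointing down, gripper open.
Joint ranges: [-3.1, 3.1], [-0.84, 2.19], [0.05, 2.79], [-1.13, 4.28], [0.06, 2.93], [-2.69, 2.69]. Speed limits (rad/s): [2.22, 2.22, 2.79, 3.14, 3.14, 3.14].

INTERFACE

Orientations are given as [roll, pitch, yaw] about the fixed x, y, z axes, in that order (R = Rz(yaw) Ry(pitch) Rx(roll)).
In Python, from cell import env gives the robot as it stands.
- The arm moves only by the tool arm_command, never from a script. Its argument "targets" is a list of rows, each a list of 5 numbers: the shift along the tool's x, y, z in mm, then the turn about the tool's z in degrees, then the opening, from 0 (shut) to 1 (fully open). In form: [[tx, ty, tz, roll, fingers], ...]. A call has 1 to 5 rows; each row is the pose to reach, as a shift and turn from the pose commanded when the call began, along the tool's axes at that moment; what a row does not reach only later rows make up. A row lasts 1/10 s, in which the tool goes at most 50 mm and 8.59 degrees, less where a joint would pass 70% of its speed; a pose out of reach is approached as far as the arm can. A call with a gripper value outside its range is refused whole. The fingers move at their own pace and stop on an object; the grip force is fixed at half the most. Time passes only in rows, so rows that repeat a pose let the fingers close. It gives the time, the measured TCP pose, the force, the opening and the grip force at its end, in the units of the state.
- env.state(): the state, without advancing time (a new reading comes with each control period).
- env.read_camera(name): name is "side" or "top" or "wrist"; returns a dict with "frame" (400x640x3 uint8, red, green, blue), "vertical_fov" (degrees; the focal length in pixels is half the picture's height over the tangent of half this angle, whatever the lens; pixels are square), "cx", "cy" (the principal point, pixels), "k1" (the pictures are not rectified: a ray, as slopes to the right and down, at radius r is drawn at 1 + k1 r^2 times it, then the intrinsics apply), "world_from_camera" (4x4, takes a point from camera to world coordinates); the wrist camera has in their place "hand_eye" (4x4, takes a point from camera to tool coordinates, whose origin is the TCP and whose axes are the flange's). Camera axes: x right, y down, z forward; pixel columns grow to the right and rows downward; lengths in mm; the calibration is good to about 2 mm. A picture is of the moment at which its call begins: read the wrist's pose just before it. There is no depth.
- env.job_done(): hands the job in; it is judged then, once.
The state is a dict: "t": time; "joints": joint angles; "qvel": joint speeds; "tau": joint torques, N m; "eef_pos": TCP position; "tcp_rot": TCP orientation; "ft_force": force on the tool from outside, world axes, zero at the start; "moment": the same for the moment, N m; "opening": opening from 0.0 (shut) to 1.0 (fully open); "grip_force": force on a finger pad.
Only numpy, scipy, OpenCV 4.12 (cv2) and the standard library are available. Lean on these libraries where they do the work, as an engineer would, in place of code of your own. Each camera call takes 0.05 s, during which the arm holds its last target. There are 200 camera calls.

TASK

The felt wheel of the bench polisher is due for a change, so lock its spindle: take the brass-headed lock pin out of the wooden bur block, stand it in the guide bush on top of the polisher and let go, so that its nose rests on the spindle. Turn the felt wheel slowly by hand until you feel the pin's nose drop into a cross-hole of the spindle and stop the wheel, and then push the pin right through until its head sits on the bush; never force the pin against the spindle, neither by pressing nor by wrenching the wheel once it has caught. Leave the loose jade tablet and the carved jade disc where they lie.

Things in the scene. Friction and masses are not known exactly. Their poses are not given: they have to be found in the camera images.
- polisher: bench polisher, dark green motor and headstock on a dark base plate, bolted down. Origin on the table under the guide bush; z up. Its spindle lies level along its y axis, 75 mm up: motor on the -y side (to y = -0.154, 115 mm high), felt wheel on the +y side. Headstock: x +-31, y -31 to +25, top 99 mm. Base plate: x +-56, y -154 to +38 mm
- bush_mouth (a point): centre of the mouth of the guide bush, an upright aluminium tube 30 mm thick on the headstock, 130 mm above the table. Its 12 mm bore ends on the spindle's collar; below the collar it goes on. About 30 mm down two spring rollers stand 1.75 mm out of its walls: the pin's nose passes between them, its shank must be pushed past them with some 5 to 15 N, and they then hold it
- collar_top (a point): topmost point of the spindle's collar, below the bush, 95 mm above the table: here the pin's nose rests while no hole is under the bush (the pin then leans up to 3 degrees in its play). When a hole comes round, the nose falls 5 to 7 mm into it and soon blocks the wheel, which keeps about 0.12 rad of play either side of true; the pin goes through most easily in the middle of it
- spindle: spindle and wheel. Origin: a fixed point on its axis below the bush; this frame does not turn. Hidden in the headstock it has a smooth collar, 40 mm across, with two crossed holes 12 mm wide, one every quarter turn, none under the bush at first; nothing outside marks them. It turns endlessly either way at 1 to 2 N at the rim. Over 45 N between pin and collar spoils them
- wheel_centre (a point): centre of the felt wheel, on the spindle's axis, 82 mm from the bush in the polisher's +y direction, 75 mm above the table. Cream disc 100 mm in diameter, 18 mm thick, facing along y: pinch its rim from above across its faces and let the hand lean round with it, for the felt grips. 45 mm free between wheel and headstock; flanges 32 mm across. 1 N at the rim makes about 2 N at the collar
- lock_pin: steel lock pin, loose, about 0.11 kg, upright in the bur block. Origin at the tip of its nose, z along the pin to its head. Nose 8 mm thick with a chamfered tip for 10 mm, then 4 mm of taper to the 11 mm shank; knurled brass head 22 mm thick from 90 to 110 mm. Pushed home, the head sits on the bush and the tip is 90 mm below its mouth
- pin_head (a point): centre of the pin's brass head, 100 mm above its tip: the place to grip it
- bur_block: beech bur block 52 x 96 x 40 mm, fixed. Origin under its centre, z up. The pin stands in a 13.5 mm hole, 35 mm deep, 24 mm from the centre in the +y direction, with its tip 5 mm above the table; small burs stand up to 26 mm high on its -y half
- jade_tablet: flat grey-green jade tablet 55 x 45 mm, 6 mm high, lying on the table; leave it alone
- jade_disc: carved grey-green jade disc 54 mm across, 12 mm high, lying on the table; leave it alone
Things that resemble listed ones, but are neither listed nor needed, are in the scene too. There is more than one size of the lock_pin; the one meant has the size given above.

How it is judged (in metres and radians):
On the way, in this order (a step that is already met when the one before it is completed fails the run):
1. the pin stands in the guide bush, let go, its nose resting on the spindle's collar (tip 92.8 to 97.5 mm above the polisher's foot) (horizontal distance between lock_pin and bush_mouth below 0.005 m and z of lock_pin in the frame of polisher between 0.0928 and 0.0975 m and contact force between the fingers and lock_pin below 0.2 N), for 0.2 s.
2. the wheel has been turned until the pin's nose has dropped into a cross-hole (tip less than 92 mm above the polisher's foot) (horizontal distance between lock_pin and bush_mouth below 0.005 m and z of lock_pin in the frame of polisher below 0.092 m), for 0.2 s.
At the end, for the whole second after the job is handed in: the lock pin is through bush, spindle and lower bore, upright (within 0.08 rad), its axis within 5 mm of the bush's and its head within 3 mm of the bush's mouth, and at rest (z of lock_pin in the frame of polisher below 0.043 m and horizontal distance between lock_pin and bush_mouth below 0.005 m and angle between lock_pin's own z axis and vertical below 0.08 rad and linear speed of lock_pin below 0.02 m/s); the robot touches nothing.
It fails at once if the pin and the spindle press on one another with more than 45 N (contact force between lock_pin and spindle above 45 N).
It fails at once if the loose jade tablet or the carved jade disc is moved more than 20 mm (distance of any of jade_tablet, jade_disc from where it was at the start of the episode above 0.02 m).
It also fails if it takes over 72 s, if anything falls off the work surface, if the arm or the gripper's body presses on something with over 40 N, if the wrist force passes 120 N, or if a joint passes its speed limit or range.

## Working session

There is one attempt and no reset: what is moved stays moved. The work goes in short steps, Python scripts to look and compute and a tool call to move; the robot and the scene stay as the last step left them, time stands still between calls to the robot, and variables do not carry over. Pictures are saved under pics/ and viewed, at most 10 in all, crops included, and the job is handed in when it is done.

Besides the shell and the picture viewer there is one more tool, called after ">>>" by a JSON object that holds its "name" and its "arguments", one argument or row to a line. arm_command: Moves the arm, as the interface text tells. Its arguments: {"type":"object","properties":{"targets":{"type":"array","items":{"type":"array","items":{"type":"number"}}}},"required":["targets"]}

```bash
mkdir -p pics; ls
cat > h.py <<'E'
import numpy as np,cv2
from cell import env
def grab(name,fn=None):
    s=env.state(); c=env.read_camera(name)
    if fn: cv2.imwrite('pics/'+fn,c['frame'][:,:,::-1])
    return s,c
def f_of(c): return 200/np.tan(np.radians(c['vertical_fov'])/2)
E
python3 - <<'E'
from h import *
print(env.state())
for n in('top','side'):
    s,c=grab(n,n+'0.png'); print(n,{k:v for k,v in c.items() if k!='frame'})
a=cv2.imread('pics/top0.png');b=cv2.imread('pics/side0.png')
E
```

```text
pics
{'t': 0.0, 'joints': array([ 1.01240512e+00,  4.91557022e-01,  1.55943902e+00,  4.85132867e-06,
        1.09167039e+00, -1.05608180e-01]), 'qvel': array([-2.37919527e-04,  8.62696782e-04, -1.75856070e-04, -1.70278756e-03,
        5.82948641e-05,  1.89882741e-05]), 'tau': array([ 2.90277640e-04, -6.12612176e+01, -2.58173615e+01,  6.92852656e-02,
        4.82651917e-02, -8.05009972e-05]), 'eef_pos': array([273.27878864, 561.83208604, 214.06690986]), 'tcp_rot': array([-3.14052532e+00, -1.17467076e-04,  2.68880732e+00]), 'ft_force': array([0.13556956, 0.05342916, 0.75018228]), 'moment': array([-0.00728155,  0.02400804,  0.02957865]), 'grip_force': 0.0, 'opening': 1.001886467954524}
top {'vertical_fov': 46.869764604126196, 'cx': 321.8114344210891, 'cy': 192.7494880730241, 'k1': -0.13425575081548935, 'world_from_camera': array([[ 1.99305094e-03, -9.90906505e-01,  1.34537456e-01,
         3.26990487e+02],
       [-9.99875728e-01, -4.07863264e-03, -1.52280295e-02,
         1.36347074e+02],
       [ 1.56382824e-02, -1.34490387e-01, -9.90791492e-01,
         1.28965557e+03],
       [ 0.00000000e+00,  0.00000000e+00,  0.00000000e+00,
         1.00000000e+00]])}
side {'vertical_fov': 46.546644939805226, 'cx': 325.33122308949066, 'cy': 201.25248830289337, 'k1': -0.023051806942896044, 'world_from_camera': array([[ 9.16129739e-01, -1.61749776e-01,  3.66801460e-01,
         1.07015037e+02],
       [-4.00487721e-01, -4.09847156e-01,  8.19533339e-01,
        -6.84907168e+02],
       [ 1.77732006e-02, -8.97698345e-01, -4.40251967e-01,
         5.36413944e+02],
       [ 0.00000000e+00,  0.00000000e+00,  0.00000000e+00,
         1.00000000e+00]])}
```

View pics/top0.png

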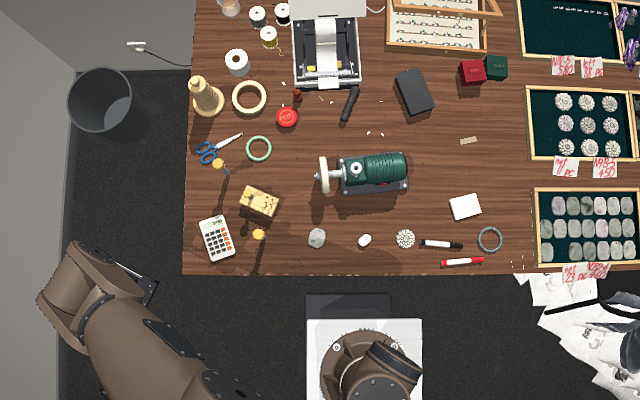

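View pics/side0.png

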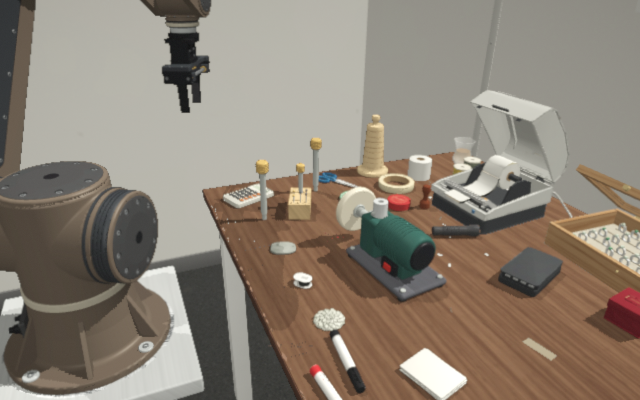

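Run:
```python
import cv2,numpy as np
a=cv2.imread('pics/side0.png')[120:260,235:415];b=cv2.imread('pics/top0.png')[140:270,190:420]
a=cv2.resize(a,None,fx=2.1,fy=2.1*1,interpolation=3);b=cv2.resize(b,None,fx=3.4,fy=3.4,interpolation=3)
b2=cv2.imread('pics/top0.png')[140:265,195:425]
A=cv2.resize(cv2.imread('pics/side0.png')[120:260,235:415],(772,600),interpolation=3)
cv2.imwrite('pics/side0c.png',A)
cv2.imwrite('pics/top0c.png',cv2.resize(b2,(782,425),interpolation=3))
```

```text
(no output)
```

View pics/side0c.png

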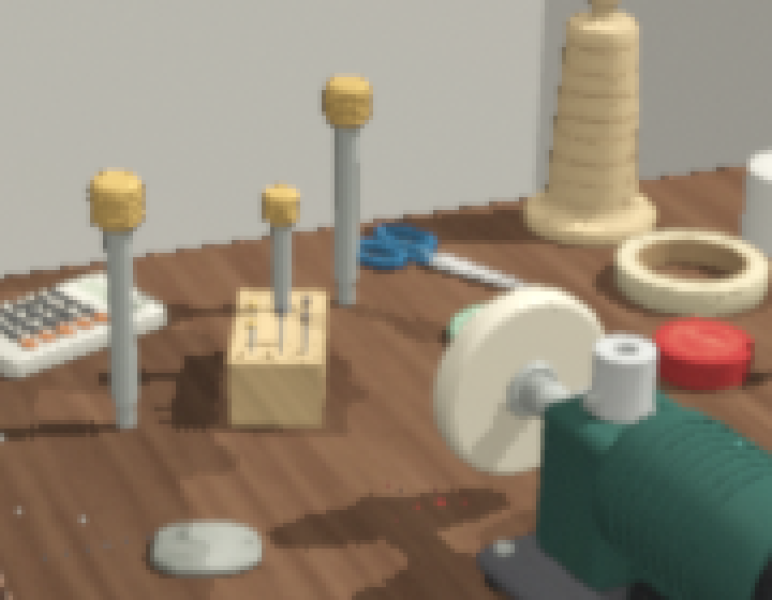

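View pics/top0c.png

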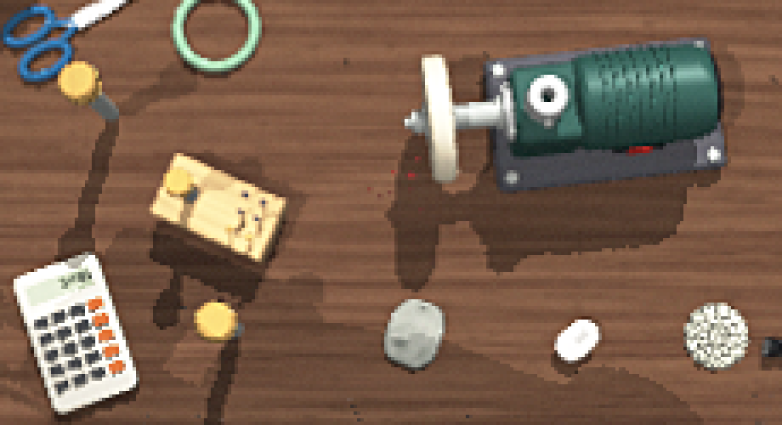

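```bash
cat >> h.py <<'E'
def ray(c,px,T=None):
    T=c['world_from_camera'] if T is None else T
    f=f_of(c); d=(np.array(px,float)-[c['cx'],c['cy']])/f
    u=d.copy()
    for _ in range(20): u=d/(1+c['k1']*(u@u))
    return T[:3,3],T[:3,:3]@np.r_[u,1]
def onz(c,px,z,T=None):
    o,d=ray(c,px,T); return o+d*(z-o[2])/d[2]
def tri(r):
    A=0;b=0
    for o,d in r:
        d=d/np.linalg.norm(d);P=np.eye(3)-np.outer(d,d);A=A+P;b=b+P@o
    return np.linalg.solve(A,b)
def proj(c,P,T):
    p=np.linalg.inv(T)@np.r_[P,1]; u=p[:2]/p[2]; return u*(1+c['k1']*(u@u))*f_of(c)+[c['cx'],c['cy']]
E
python3 - <<'E'
from h import *
np.set_printoptions(precision=1,suppress=True)
_,t=grab('top');_,s=grab('side')
T=lambda x,y:(195+x/3.4,140+y/3.4); S=lambda x,y:(235+x/4.289,120+y/4.286)
for n,a,b,z in[('pin',(181,180),(281,206),105),('bush',(547,96),(627,349),130),('big1',(215,321),(117,200),150),('big2',(80,83),(347,102),150)]:
    print(n,tri([ray(t,T(*a)),ray(s,S(*b))]),onz(t,T(*a),z),onz(s,S(*b),z))
print('wheel rim ends',[onz(t,T(*p),75) for p in[(433,58),(446,180)]])
print('spindle end',onz(t,T(412,121),75),'motor end top',onz(t,T(720,87),80))
print('base corners',[onz(t,T(*p),8) for p in[(498,70),(511,177),(714,153),(700,47)]])
print('block top corners',[onz(t,T(*p),40) for p in[(178,153),(285,202),(265,262),(152,211)]])
print('disc',onz(t,T(414,334),5))
E
```

```text
pin [485.1 309.4 105.4] [486.6 309.  105. ] [483.9 310.6 105. ]
bush [548.9  31.  129.4] [548.2  31.4 130. ] [549.  30. 130.]
big1 [377.9 277.1 136.6] [377.4 275.4 150. ] [368.7 244.9 150. ]
big2 [555.2 382.9 135.6] [552.8 379.6 150. ] [538.6 344.6 150. ]
wheel rim ends [array([588.7, 116.4,  75. ]), array([491.5, 106.1,  75. ])]
spindle end [538.1 132.8  75. ] motor end top [ 565.9 -110.6   80. ]
base corners [array([593.3,  61.1,   8. ]), array([503.3,  50.7,   8. ]), array([ 524.1, -118.8,    8. ]), array([ 614.2, -109.2,    8. ])]
block top corners [array([517.3, 321.4,  40. ]), array([477.9, 234.4,  40. ]), array([429.5, 249.7,  40. ]), array([470.1, 341.3,  40. ])]
disc [373.9 130.4   5. ]
```

The candidates by side-view pixel are the pin at (262,165), tall and standing on the table, the pin at (300,168) in the beech block, and the pin at (316,142), tall and on the table. The crop confirms that (300,168) is the one meant, because it has the smaller head and its head centre triangulates to z of about 105 mm in the block. The bush mouth is at about (549,31) and the polisher yaw is about 6.4°.

>>> {"name": "arm_command", "arguments": {
  "targets": [
    [-301,-134,0,57.7,0.6],
    [-301,-134,0,57.7,0.6],
    [-301,-134,0,57.7,0.6],
    [-301,-134,0,57.7,0.6],
    [-301,-134,0,57.7,0.6]
  ]
}}

```text
t: 0.7
eef_pos: [435.2, 369.0, 214.7]
tcp_rot: [3.142, -0.0, 1.933]
ft_force: [0.5, 0.6, -0.1]
opening: 0.641
grip_force: 0.0
```

```bash
cat >> h.py <<'E'
def go(x,y,z,yawdeg):
    "tool-frame shift from measured pose to world target"
    s=env.state();R=tr(s)[:3,:3];d=R.T@(np.array([x,y,z])-s['eef_pos'])
    r=(np.degrees(s['tcp_rot'][2])-yawdeg+180)%360-180
    print('pos',s['eef_pos'].round(1),'yaw',np.degrees(s['tcp_rot'][2]).round(1),'t',round(s['t'],2),'F',s['ft_force'].round(1),'-> shift',d.round(1),'turn',round(r,1))
def tr(s):
    from scipy.spatial.transform import Rotation as Ro
    T=np.eye(4);T[:3,:3]=Ro.from_euler('xyz',s['tcp_rot']).as_matrix();T[:3,3]=s['eef_pos'];return T
E
python3 -c "
from h import *
go(485.5,309.5,214,96.4)"
```

```text
pos [435.2 369.  214.7] yaw 110.7 t 0.7 F [ 0.5  0.6 -0.1] -> shift [-73.5  25.9   0.7] turn 14.3
```

>>> {"name": "arm_command", "arguments": {
  "targets": [
    [-73.5,26,0,14.3,0.5],
    [-73.5,26,0,14.3,0.5],
    [-73.5,26,0,14.3,0.5],
    [-73.5,26,0,14.3,0.5]
  ]
}}

```text
t: 1.1
eef_pos: [485.0, 311.2, 214.5]
tcp_rot: [-3.141, -0.0, 1.689]
ft_force: [-0.7, -0.3, 0.5]
opening: 0.503
grip_force: 0.0
```

```bash
python3 -c "
from h import *
s,c=grab('wrist','w1.png');T=tr(s)@c['hand_eye'];print(c['hand_eye'].round(2),f_of(c),c['cx'],c['cy'],c['k1'],s['eef_pos'])
print(proj(c,[485.5,309.5,115],T))
go(485.5,309.5,86,96.4)"
```

```text
[[  -0.     -0.96   -0.27   75.69]
 [   1.     -0.      0.      0.65]
 [  -0.     -0.27    0.96 -169.62]
 [   0.      0.      0.      1.  ]] 303.1467087221996 321.59195648780513 199.30944381916711 -0.02262752073413434 [485.04829201 311.16853466 214.45048365]
[320.90423931 201.39418453]
pos [484.6 311.8 214.5] yaw 96.9 t 1.15 F [-0.3 -0.   0.5] -> shift [ -2.4   0.7 128.5] turn 0.5
```

View pics/w1.png

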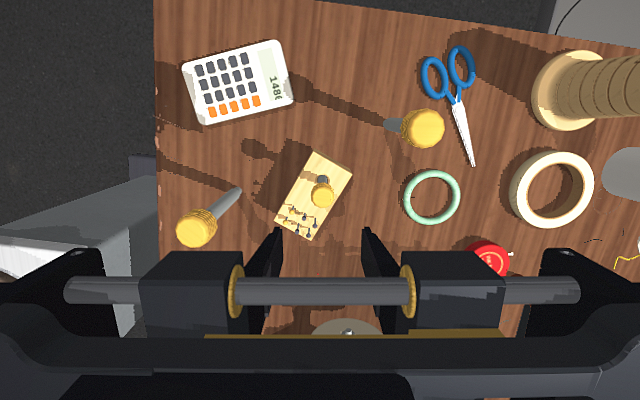

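```bash
python3 -c "
from h import *
im=cv2.imread('pics/w1.png');h=cv2.cvtColor(im,40)
m=((h[...,0]>18)&(h[...,0]<28)&(h[...,1]>170)&(h[...,2]>130)).astype('uint8');m[:,:300]=0;m[:,345:]=0;m[:170]=0;m[215:]=0
print(cv2.connectedComponentsWithStats(m)[2:])
s,c=grab('wrist');T=tr(s)@c['hand_eye']
for z in(105,115): print(z,onz(c,(322,194),z,T),proj(c,[485.5,309.5,z],T))
go(485.5,309.5,86,96.4)"
```

```text
(array([[     0,      0,    640,    400, 255984],
       [   320,    183,      6,      1,      6],
       [   314,    185,      3,      3,      4],
       [   327,    184,      1,      1,      1],
       [   329,    185,      1,      1,      1],
       [   313,    189,      1,      1,      1],
       [   331,    188,      1,      1,      1],
       [   312,    192,      1,      1,      1],
       [   315,    204,      1,      1,      1]], dtype=int32), array([[319.49995703, 199.50081255],
       [322.5       , 183.        ],
       [315.25      , 186.        ],
       [327.        , 184.        ],
       [329.        , 185.        ],
       [313.        , 189.        ],
       [331.        , 188.        ],
       [312.        , 192.        ],
       [315.        , 204.        ]]))
105 [485.50181479 314.66071909 105.        ] [321.3517126  199.18558657]
115 [485.16970102 317.25311617 115.        ] [321.35028142 202.09977648]
pos [484.3 312.2 214.6] yaw 96.9 t 1.2 F [-0.3  0.8 -0.4] -> shift [ -2.8   0.9 128.6] turn 0.5
```

```bash
python3 -c "
import cv2
cv2.imwrite('pics/w1c.png',cv2.resize(cv2.imread('pics/w1.png')[140:250,260:370],(600,600),interpolation=0))"
```

```text
(no output)
```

View pics/w1c.png

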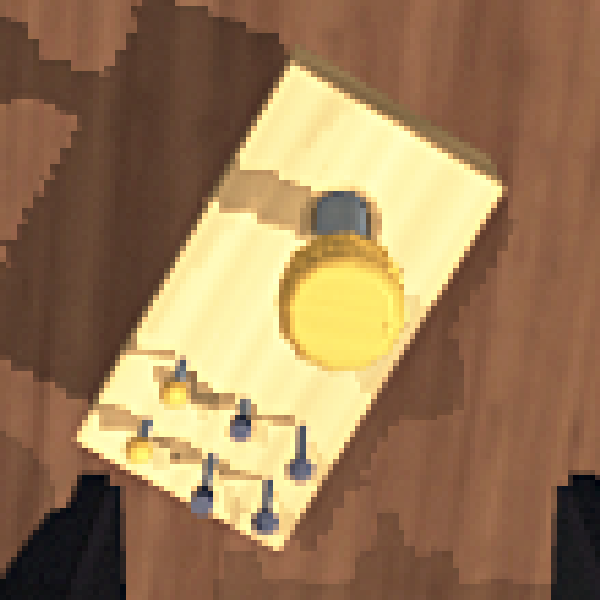

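Head top face sits at full-image (323.6,197), which is about (486.5,311.5). I'll go down and grip it.

>>> {"name": "arm_command", "arguments": {
  "targets": [
    [-1,2,50,0.5,0.5],
    [-1,2,100,0.5,0.5],
    [-1,2,128,0.5,0.5],
    [-1,2,128,0.5,0.5]
  ]
}}

```text
t: 1.6
eef_pos: [484.7, 311.0, 83.4]
tcp_rot: [-3.136, 0.002, 1.683]
ft_force: [0.2, 0.4, -0.2]
opening: 0.501
grip_force: 0.0
```

>>> {"name": "arm_command", "arguments": {
  "targets": [
    [0,0,0,0,0.0],
    [0,0,0,0,0.0],
    [0,0,0,0,0.0],
    [0,0,0,0,0.0],
    [0,0,0,0,0.0]
  ]
}}

```text
t: 2.1
eef_pos: [487.6, 311.0, 87.8]
tcp_rot: [3.14, -0.001, 1.68]
ft_force: [-0.9, -0.0, 6.1]
opening: 0.22
grip_force: 30.0
```

>>> {"name": "arm_command", "arguments": {
  "targets": [
    [0,0,-30,0,0.0],
    [0,0,-70,0,0.0],
    [0,0,-110,0,0.0],
    [0,0,-150,0,0.0],
    [0,0,-150,0,0]
  ]
}}

```text
t: 2.6
eef_pos: [488.6, 311.4, 242.1]
tcp_rot: [3.133, -0.003, 1.681]
ft_force: [-1.2, 0.1, -1.7]
opening: 0.219
grip_force: 30.0
```

```bash
python3 -c "
from h import *
go(549,31,238,96.4)"
```

```text
pos [488.6 311.4 242.1] yaw 96.3 t 2.6 F [-1.2  0.1 -1.7] -> shift [-285.4   29.3    3.5] turn -0.1
```

>>> {"name": "arm_command", "arguments": {
  "targets": [
    [-40,4,0,0,0],
    [-80,8,0,0,0],
    [-120,12,0,0,0],
    [-160,16,0,0,0],
    [-200,20,0,0,0]
  ]
}}

```text
t: 3.1
eef_pos: [528.6, 112.5, 236.1]
tcp_rot: [-3.141, -0.0, 1.681]
ft_force: [-0.7, -0.0, -1.5]
opening: 0.219
grip_force: 30.0
```

>>> {"name": "arm_command", "arguments": {
  "targets": [
    [-40,4,0,0,0],
    [-75,8,2,0,0],
    [-85,9.3,3,0,0],
    [-85,9.3,3,0,0],
    [-85,9.3,3,0,0]
  ]
}}

```text
t: 3.6
eef_pos: [547.1, 31.3, 233.3]
tcp_rot: [-3.141, -0.0, 1.68]
ft_force: [-0.1, 0.4, -1.9]
opening: 0.217
grip_force: 30.0
```

```bash
python3 -c "
from h import *
s,c=grab('wrist','w2.png');T=tr(s)@c['hand_eye']
st,t=grab('top','top2.png');s2,d=grab('side','side2.png')
print(s['eef_pos'],s['tcp_rot'])
print('wrist bush',proj(c,[549,31,130],T),'tip',proj(c,np.r_[s['eef_pos'][:2],s['eef_pos'][2]-81],T))
a=cv2.imread('pics/w2.png')[140:300,230:410]
b=cv2.imread('pics/side2.png')[120:280,300:460]
cv2.imwrite('pics/cmb2.png',np.hstack([cv2.resize(a,(400,356)),cv2.resize(b,(400,400))[:356]]))
go(549,31,238,96.4)"
```

```text
[547.09096532  31.30579443 233.2941085 ] [-3.14097057e+00 -4.88677254e-04  1.68037451e+00]
wrist bush [322.64844935 199.07610753] tip [320.58882568 205.4411411 ]
pos [547.2  31.8 233.7] yaw 96.4 t 3.75 F [-0.2 -0.5 -0.8] -> shift [-1.   1.7 -4.3] turn -0.0
```

View pics/cmb2.png

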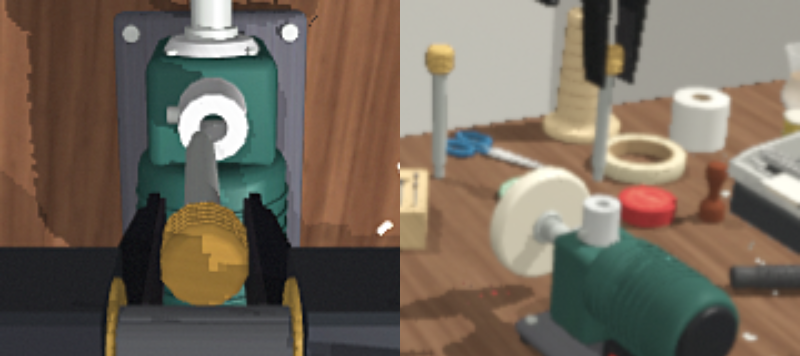

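```bash
python3 -c "
from h import *
np.set_printoptions(precision=1,suppress=True)
s,c=grab('wrist');T=tr(s)@c['hand_eye'];_,d=grab('side')
print('tip',tri([ray(d,(378.8,192)),ray(c,(325.9,195.3),T)]))
print('head',tri([ray(d,(385.6,144)),ray(c,(230+204*.45,140+235*.45),T)]))
print('bush',onz(c,(325.8,195),130,T), tri([ray(d,(381.2,201.4)),ray(c,(325.8,195),T)]))
print(s['eef_pos'])
w=cv2.imread('pics/w2.png')[175:250,285:365];e=cv2.imread('pics/side2.png')[130:215,350:420]
cv2.imwrite('pics/cmb3.png',np.hstack([cv2.resize(w,(420,394),interpolation=2),cv2.resize(e,(324,394),interpolation=2)]))"
```

```text
tip [549.8  40.4 146.3]
head [549.7  35.9 247.9]
bush [551.7  35.7 130. ] [551.9  34.9 127.3]
[547.2  31.8 233.7]
```

View pics/cmb3.png

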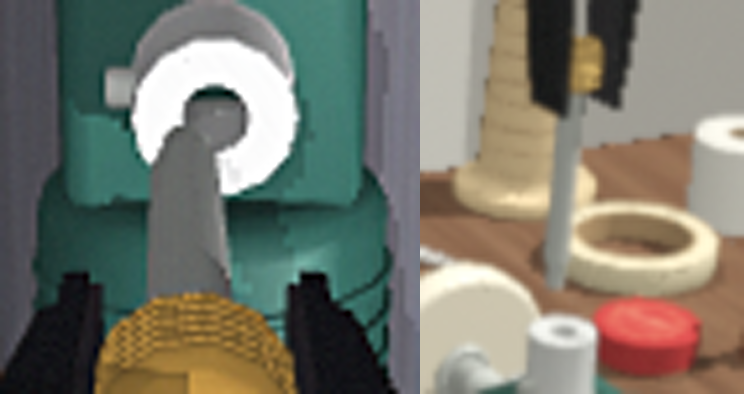

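```bash
python3 -c "
from h import *
np.set_printoptions(precision=1,suppress=True)
s,c=grab('wrist');T=tr(s)@c['hand_eye'];_,d=grab('side');W=d['world_from_camera']
e=s['eef_pos'];print(e)
for z in(19,-81): print('vertical pred side',proj(d,e+[0,0,z],W),'wrist',proj(c,e+[0,0,z],T))
print('tip',tri([ray(d,(379.4,191.5)),ray(c,(321.2,202),T)]))
b=(285+216/5.25,175+118/5.25)
print('bush',b,onz(c,b,130,T), tri([ray(d,(350+145/4.63,130+328/4.635)),ray(c,b,T)]))
"
```

```text
[547.3  31.6 233.7]
vertical pred side [384.6 142.7] wrist [320.1 258.3]
vertical pred side [380.8 190.9] wrist [320.5 205.4]
tip [546.8  34.4 150.4]
bush (326.14285714285717, 197.47619047619048) [552.3  33.  130. ] [551.8  33.2 129.6]
```

>>> {"name": "arm_command", "arguments": {
  "targets": [
    [-1.7,4.8,0,0,0],
    [-1.7,4.8,7,0,0],
    [-1.7,4.8,12,0,0],
    [-1.7,4.8,12,0,0],
    [-1.7,4.8,12,0,0]
  ]
}}

```text
t: 4.45
eef_pos: [552.3, 29.4, 221.4]
tcp_rot: [-3.141, -0.0, 1.68]
ft_force: [0.8, -1.0, -1.1]
opening: 0.222
grip_force: 30.0
```

```bash
python3 -c "
from h import *
np.set_printoptions(precision=1,suppress=True)
s,c=grab('wrist','w4.png');T=tr(s)@c['hand_eye'];_,d=grab('side','side4.png')
e=s['eef_pos'];print(e,s['ft_force'])
print('pred tip',proj(c,e+[0,0,-81],T),'bush',proj(c,[552,33,130],T))
w=cv2.imread('pics/w4.png')[165:240,285:365];e=cv2.imread('pics/side4.png')[140:225,350:420]
cv2.imwrite('pics/cmb4.png',np.hstack([cv2.resize(w,(420,394),interpolation=2),cv2.resize(e,(324,394),interpolation=2)]))"
```

```text
[552.3  29.4 221.4] [ 0.8 -1.  -1.1]
pred tip [320.6 205.4] bush [320.7 198.2]
```

View pics/cmb4.png

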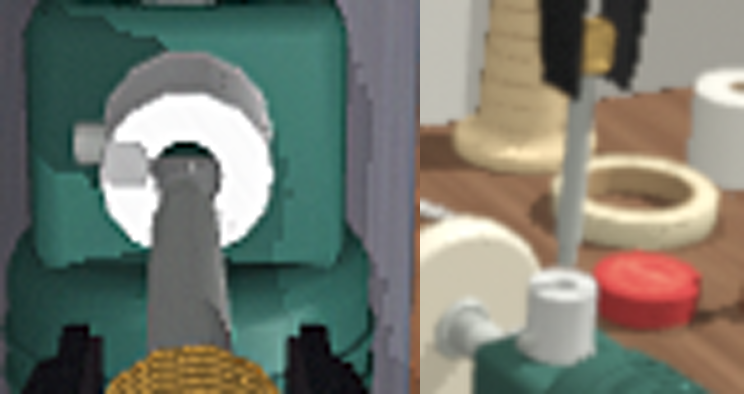

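>>> {"name": "arm_command", "arguments": {
  "targets": [
    [0,0,5,0,0],
    [0,0,10,0,0],
    [0,0,15,0,0],
    [0,0,15,0,0]
  ]
}}

```text
t: 4.95
eef_pos: [552.1, 29.5, 205.7]
tcp_rot: [-3.14, -0.0, 1.68]
ft_force: [-0.1, -0.6, -2.3]
opening: 0.223
grip_force: 30.0
```

>>> {"name": "arm_command", "arguments": {
  "targets": [
    [0,0,5,0,0],
    [0,0,10,0,0],
    [0,0,15,0,0],
    [0,0,15,0,0]
  ]
}}

```text
t: 5.35
eef_pos: [552.1, 29.5, 190.8]
tcp_rot: [-3.141, -0.0, 1.68]
ft_force: [0.8, 0.4, -1.9]
opening: 0.22
grip_force: 30.0
```

>>> {"name": "arm_command", "arguments": {
  "targets": [
    [0,0,3,0,0],
    [0,0,6,0,0],
    [0,0,8,0,0],
    [0,0,8,0,0]
  ]
}}

```text
t: 5.75
eef_pos: [552.3, 29.5, 183.3]
tcp_rot: [-3.141, -0.0, 1.681]
ft_force: [-0.3, 0.7, -1.5]
opening: 0.217
grip_force: 30.0
```

>>> {"name": "arm_command", "arguments": {
  "targets": [
    [0,0,2,0,0],
    [0,0,4,0,0],
    [0,0,4,0,0]
  ]
}}

```text
t: 6.05
eef_pos: [552.3, 29.5, 179.4]
tcp_rot: [-3.141, -0.0, 1.681]
ft_force: [0.2, -0.2, -1.8]
opening: 0.22
grip_force: 30.0
```

>>> {"name": "arm_command", "arguments": {
  "targets": [
    [0,0,0,0,0.3],
    [0,0,0,0,0.4],
    [0,0,0,0,0.5],
    [0,0,0,0,0.5],
    [0,0,0,0,0.5]
  ]
}}

```text
t: 6.55
eef_pos: [552.5, 29.4, 179.7]
tcp_rot: [3.141, -0.0, 1.681]
ft_force: [-0.5, 0.1, -0.2]
opening: 0.495
grip_force: 0.0
```

```bash
python3 -c "
from h import *
s,c=grab('wrist','w5.png');_,d=grab('side','side5.png')
w=cv2.imread('pics/w5.png')[165:265,270:370];e=cv2.imread('pics/side5.png')[110:240,300:430]
cv2.imwrite('pics/cmb5.png',np.hstack([cv2.resize(w,(400,400),interpolation=2),cv2.resize(e,(400,400),interpolation=2)]))"
```

```text
(no output)
```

View pics/cmb5.png

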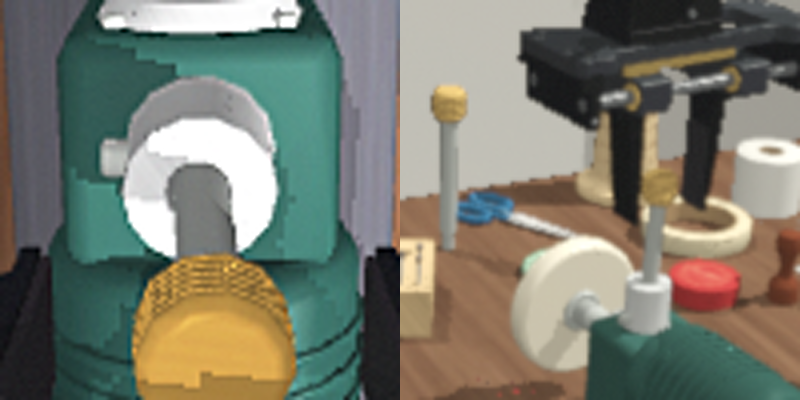

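```bash
cat >> h.py <<'E'
def head():
    "yellow head centroid in side picture; also blob bottom/top"
    s,c=grab('side');h=cv2.cvtColor(c['frame'],cv2.COLOR_RGB2HSV)
    m=((h[...,0]>17)&(h[...,0]<30)&(h[...,1]>140)&(h[...,2]>90));m[:,:362]=0;m[:,402:]=0;m[:150]=0;m[196:]=0
    y,x=np.nonzero(m)
    return s,c,len(x),x.mean() if len(x) else 0,y.mean() if len(x) else 0,(y.min(),y.max(),x.min(),x.max()) if len(x) else 0
E
python3 -c "
from h import *
s,c,*r=head();print(r);W=c['world_from_camera']
for z in(195,189): print(z,proj(c,[551,32,z],W))
go(543,114.5,240,96.4)"
```

```text
[0, 0, 0, 0]
195 [383.93409233 170.729919  ]
189 [383.70906216 173.58985136]
pos [552.4  29.5 179.6] yaw 96.3 t 6.7 F [-0.4  0.8  0. ] -> shift [ 85.5  -0.  -60.4] turn -0.1
```

>>> {"name": "arm_command", "arguments": {
  "targets": [
    [0,0,-20,0,0.5],
    [0,0,-60,0,0.5],
    [0,0,-60,0,0.5]
  ]
}}

```text
t: 7.0
eef_pos: [554.1, 29.4, 243.9]
tcp_rot: [3.135, 0.001, 1.681]
ft_force: [-0.3, 0.2, 0.1]
opening: 0.503
grip_force: 0.0
```

```bash
python3 -c "
from h import *
s,c,*r=head();print(r)
go(533,113.5,240,96.4)"
```

```text
[0, 0, 0, 0]
pos [553.2  29.4 241.6] yaw 96.3 t 7.05 F [ 0.1 -0.1  0.5] -> shift [ 85.8 -10.9   1.5] turn -0.1
```

```bash
python3 -c "
from h import *
s,c=grab('side');h=cv2.cvtColor(c['frame'],cv2.COLOR_RGB2HSV)
for y in range(160,184,2): print(y,[tuple(int(v) for v in h[y,x]) for x in(374,380,384,388,394)])"
```

```text
160 [(20, 84, 177), (20, 78, 208), (22, 24, 161), (23, 20, 156), (16, 34, 157)]
162 [(20, 86, 178), (19, 81, 205), (14, 93, 150), (12, 99, 149), (12, 110, 148)]
164 [(20, 83, 175), (20, 83, 204), (19, 116, 203), (15, 111, 167), (12, 112, 143)]
166 [(19, 85, 176), (20, 121, 184), (21, 113, 250), (21, 113, 243), (12, 110, 146)]
168 [(19, 84, 179), (20, 131, 163), (21, 121, 220), (21, 117, 238), (13, 108, 153)]
170 [(20, 78, 206), (20, 134, 143), (20, 130, 185), (20, 125, 202), (13, 110, 151)]
172 [(20, 70, 245), (20, 133, 152), (20, 132, 156), (21, 128, 194), (14, 106, 149)]
174 [(20, 74, 227), (20, 131, 144), (20, 131, 166), (21, 115, 197), (21, 57, 228)]
176 [(20, 85, 173), (20, 84, 171), (20, 111, 145), (18, 107, 169), (18, 90, 156)]
178 [(14, 109, 145), (22, 47, 231), (34, 15, 138), (17, 102, 163), (17, 103, 139)]
180 [(12, 112, 143), (23, 46, 215), (38, 14, 148), (17, 102, 160), (17, 105, 131)]
182 [(12, 113, 147), (25, 38, 154), (34, 14, 150), (14, 106, 145), (13, 110, 121)]
```

>>> {"name": "arm_command", "arguments": {
  "targets": [
    [45,-6,0,0,0.2],
    [86,-11,0,0,0.0],
    [86,-11,10,0,0.0],
    [86,-11,50,0,0],
    [86,-11,90,0,0]
  ]
}}

```text
t: 7.6
eef_pos: [531.8, 113.7, 148.0]
tcp_rot: [3.141, 0.0, 1.681]
ft_force: [1.0, 0.6, -0.4]
opening: 0.137
grip_force: 0.0
```

>>> {"name": "arm_command", "arguments": {
  "targets": [
    [0,0,5,0,0],
    [0,0,10,0,0],
    [0,0,10,0,0]
  ]
}}

```text
t: 7.9
eef_pos: [532.5, 113.5, 140.1]
tcp_rot: [3.141, -0.0, 1.68]
ft_force: [-0.5, 1.1, -0.2]
opening: 0.002
grip_force: 0.0
```

```bash
python3 -c "
from h import *
go(533,113.5,127,96.4)"
```

```text
pos [532.5 113.5 140.1] yaw 96.3 t 7.9 F [-0.5  1.1 -0.2] -> shift [-0.   0.5 13.1] turn -0.1
```

```bash
sed -i 's/h\[...,0\]>17)&(h\[...,0\]<30)&(h\[...,1\]>140)&(h\[...,2\]>90)/h[...,0]>18)\&(h[...,0]<23)\&(h[...,1]>105)\&(h[...,2]>135)/' h.py; python3 -c "
from h import *
print(head()[2:])"
```

```text
(118, np.float64(384.10169491525426), np.float64(170.1949152542373), (np.int64(165), np.int64(176), np.int64(379), np.int64(390)))
```

>>> {"name": "arm_command", "arguments": {
  "targets": [
    [0,0,5,0,0],
    [0,0,10,0,0],
    [0,0,12,0,0],
    [0,0,12,0,0]
  ]
}}

```text
t: 8.35
eef_pos: [531.9, 113.7, 127.5]
tcp_rot: [-3.141, -0.0, 1.68]
ft_force: [-0.3, -0.1, 0.4]
opening: 0.002
grip_force: 0.0
```

>>> {"name": "arm_command", "arguments": {
  "targets": [
    [0,0,1,0,0],
    [0,0,1,0,0]
  ]
}}

```text
t: 8.55
eef_pos: [532.1, 113.8, 126.6]
tcp_rot: [3.141, -0.0, 1.681]
ft_force: [-0.9, -0.0, -0.4]
opening: 0.007
grip_force: 0.0
```

>>> {"name": "arm_command", "arguments": {
  "targets": [
    [0,0,1,0,0],
    [0,0,1,0,0]
  ]
}}

```text
t: 8.75
eef_pos: [532.0, 113.8, 125.5]
tcp_rot: [-3.142, -0.0, 1.68]
ft_force: [-0.5, 0.0, -0.3]
opening: 0.006
grip_force: 0.0
```

>>> {"name": "arm_command", "arguments": {
  "targets": [
    [0,0,0.7,0,0],
    [0,0,0.7,0,0]
  ]
}}

```text
t: 8.95
eef_pos: [532.0, 113.8, 124.9]
tcp_rot: [-3.142, -0.0, 1.68]
ft_force: [0.2, 0.1, -0.5]
opening: 0.003
grip_force: 0.0
```

>>> {"name": "arm_command", "arguments": {
  "targets": [
    [0,0,0.7,0,0],
    [0,0,0.7,0,0]
  ]
}}

```text
t: 9.15
eef_pos: [532.1, 113.8, 124.3]
tcp_rot: [3.141, -0.0, 1.681]
ft_force: [0.1, -0.1, 1.0]
opening: 0.006
grip_force: 0.6
```

>>> {"name": "arm_command", "arguments": {
  "targets": [
    [0,0,0.5,0,0],
    [0,0,0.5,0,0]
  ]
}}

```text
t: 9.35
eef_pos: [532.2, 113.8, 124.1]
tcp_rot: [3.141, -0.0, 1.681]
ft_force: [-1.7, -0.2, 5.0]
opening: 0.004
grip_force: 2.7
```

>>> {"name": "arm_command", "arguments": {
  "targets": [
    [0,1,0,0,0],
    [0,2,0,0,0],
    [0,3,0,0,0],
    [0,3,0,0,0]
  ]
}}

```text
t: 9.75
eef_pos: [535.4, 114.1, 124.4]
tcp_rot: [3.14, -0.0, 1.68]
ft_force: [-1.8, 0.5, 7.1]
opening: 0.006
grip_force: 3.7
```

```bash
python3 -c "
from h import *
print(head()[2:])"
```

```text
(118, np.float64(381.728813559322), np.float64(170.67796610169492), (np.int64(152), np.int64(176), np.int64(367), np.int64(387)))
```

```bash
cat >> h.py <<'E'
def head():
    s,c=grab('side');h=cv2.cvtColor(c['frame'],cv2.COLOR_RGB2HSV)
    m=((h[...,0]>18)&(h[...,0]<23)&(h[...,1]>105)&(h[...,2]>135)).astype('uint8');m[:,:366]=0;m[:,402:]=0;m[:150]=0;m[205:]=0
    n,_,st,ce=cv2.connectedComponentsWithStats(m);i=1+st[1:,4].argmax()
    print('head: bbox',st[i],'centroid',ce[i].round(2),'t',round(s['t'],2),'F',s['ft_force'].round(1),'pos',s['eef_pos'].round(1))
E
python3 -c "
from h import *
head()"
```

```text
head: bbox [377 165  11  12 120] centroid [381.77 170.62] t 9.8 F [-2.   0.1  7.5] pos [535.4 114.1 124.4]
```

>>> {"name": "arm_command", "arguments": {
  "targets": [
    [0,1.2,0,0,0],
    [0,2.4,0,0,0],
    [0,3.6,0,0,0],
    [0,4,0,0,0]
  ]
}}

```text
t: 10.25
eef_pos: [539.4, 114.6, 124.6]
tcp_rot: [3.14, -0.0, 1.681]
ft_force: [-1.7, 0.5, 9.9]
opening: 0.006
grip_force: 5.0
```

```bash
python3 -c "
from h import *
head()"
```

```text
head: bbox [376 165  11  12 119] centroid [380.83 170.55] t 10.25 F [-1.7  0.5  9.9] pos [539.4 114.6 124.6]
```

>>> {"name": "arm_command", "arguments": {
  "targets": [
    [0,1.2,0,0,0],
    [0,2.4,0,0,0],
    [0,3.6,0,0,0],
    [0,4,0,0,0]
  ]
}}

```text
t: 10.7
eef_pos: [543.6, 115.1, 124.7]
tcp_rot: [3.14, -0.0, 1.68]
ft_force: [-0.7, 1.9, 10.3]
opening: 0.002
grip_force: 5.1
```

```bash
python3 -c "
from h import *
head()"
```

```text
head: bbox [376 165  11  12 120] centroid [380.86 170.51] t 10.7 F [-0.7  1.9 10.3] pos [543.6 115.1 124.7]
```

>>> {"name": "arm_command", "arguments": {
  "targets": [
    [0,1.2,0,0,0],
    [0,2.4,0,0,0],
    [0,3.6,0,0,0],
    [0,4,0,0,0]
  ]
}}

```text
t: 11.15
eef_pos: [547.6, 115.6, 124.6]
tcp_rot: [3.14, -0.0, 1.68]
ft_force: [-0.1, 0.8, 8.3]
opening: 0.009
grip_force: 4.3
```

```bash
python3 -c "
from h import *
head()"
```

```text
head: bbox [376 165  11  12 120] centroid [380.86 170.51] t 11.15 F [-0.1  0.8  8.3] pos [547.6 115.6 124.6]
```

>>> {"name": "arm_command", "arguments": {
  "targets": [
    [0,1.2,0.1,0,0],
    [0,2.4,0.3,0,0],
    [0,3.6,0.5,0,0],
    [0,4,0.5,0,0]
  ]
}}

```text
t: 11.6
eef_pos: [551.8, 116.0, 124.2]
tcp_rot: [3.139, -0.0, 1.68]
ft_force: [-0.1, 1.6, 8.2]
opening: 0.006
grip_force: 4.1
```

```bash
python3 -c "
from h import *
head()"
```

```text
head: bbox [376 165  11  12 118] centroid [380.92 170.55] t 11.6 F [-0.1  1.6  8.2] pos [551.8 116.  124.2]
```

>>> {"name": "arm_command", "arguments": {
  "targets": [
    [0,1.2,0.2,0,0],
    [0,2.4,0.4,0,0],
    [0,3.6,0.6,0,0],
    [0,4,0.7,0,0]
  ]
}}

```text
t: 12.05
eef_pos: [555.8, 116.5, 123.4]
tcp_rot: [3.139, -0.0, 1.68]
ft_force: [0.2, 1.1, 8.1]
opening: 0.004
grip_force: 3.8
```

```bash
python3 -c "
from h import *
head()"
```

```text
head: bbox [376 166  11  11 112] centroid [380.79 170.9 ] t 12.05 F [0.2 1.1 8.1] pos [555.8 116.5 123.4]
```

>>> {"name": "arm_command", "arguments": {
  "targets": [
    [0,0,-8,0,0],
    [0,-31,-8,0,0],
    [0,-31,-4,0,0],
    [0,-31,0.5,0,0],
    [0,-31,0.5,0,0]
  ]
}}

```text
t: 12.6
eef_pos: [524.7, 113.0, 122.9]
tcp_rot: [3.141, -0.0, 1.68]
ft_force: [-4.2, 0.2, 16.8]
opening: 0.002
grip_force: 8.5
```

>>> {"name": "arm_command", "arguments": {
  "targets": [
    [0,0,0.5,0,0],
    [0,0,0.5,0,0]
  ]
}}

```text
t: 12.8
eef_pos: [525.1, 113.0, 122.9]
tcp_rot: [3.14, -0.0, 1.68]
ft_force: [-5.6, -0.5, 21.0]
opening: 0.006
grip_force: 10.7
```

>>> {"name": "arm_command", "arguments": {
  "targets": [
    [0,0,0.4,0,0],
    [0,0,0.4,0,0]
  ]
}}

```text
t: 13.0
eef_pos: [525.2, 113.0, 122.9]
tcp_rot: [3.139, -0.0, 1.68]
ft_force: [-7.2, -0.3, 24.7]
opening: 0.007
grip_force: 12.6
```

>>> {"name": "arm_command", "arguments": {
  "targets": [
    [0,0,-1.9,0,0],
    [0,0,-1.9,0,0]
  ]
}}

```text
t: 13.2
eef_pos: [525.0, 113.0, 123.4]
tcp_rot: [3.14, -0.0, 1.68]
ft_force: [-0.2, 0.7, 8.2]
opening: 0.007
grip_force: 3.8
```

>>> {"name": "arm_command", "arguments": {
  "targets": [
    [0,1.2,-0.2,0,0],
    [0,2.4,-0.5,0,0],
    [0,3.6,-0.7,0,0],
    [0,4,-0.8,0,0]
  ]
}}

```text
t: 13.6
eef_pos: [528.8, 113.4, 124.1]
tcp_rot: [3.141, -0.0, 1.68]
ft_force: [-2.7, 0.2, 9.2]
opening: 0.003
grip_force: 4.6
```

```bash
python3 -c "
from h import *
head()"
```

```text
head: bbox [376 166  11  12 120] centroid [380.92 171.19] t 13.6 F [-2.7  0.2  9.2] pos [528.8 113.4 124.1]
```

>>> {"name": "arm_command", "arguments": {
  "targets": [
    [0,1.2,-0.2,0,0],
    [0,2.4,-0.4,0,0],
    [0,3.6,-0.6,0,0],
    [0,4,-0.6,0,0]
  ]
}}

```text
t: 14.05
eef_pos: [532.8, 113.9, 124.7]
tcp_rot: [3.141, -0.0, 1.68]
ft_force: [-2.7, 0.2, 9.0]
opening: 0.006
grip_force: 4.3
```

```bash
python3 -c "
from h import *
head()"
```

```text
head: bbox [377 168  12  12 119] centroid [382.85 173.76] t 14.05 F [-2.7  0.2  9. ] pos [532.8 113.9 124.7]
```

>>> {"name": "arm_command", "arguments": {
  "targets": [
    [0,0,-20,0,0],
    [0,0,-60,0,0],
    [0,0,-90,0,0],
    [0,0,-90,0,0]
  ]
}}

```text
t: 14.5
eef_pos: [534.0, 113.9, 217.7]
tcp_rot: [3.135, 0.0, 1.681]
ft_force: [-0.4, 0.5, 0.7]
opening: 0.004
grip_force: 0.0
```

```bash
python3 -c "
from h import *
head()
go(552,32.5,206,96.4)"
```

```text
head: bbox [378 168  11  12 115] centroid [383.1  173.57] t 14.5 F [-0.4  0.5  0.7] pos [534.  113.9 217.7]
pos [533.1 113.8 215.6] yaw 96.3 t 14.55 F [-0.7  0.4 -0.9] -> shift [-82.9   9.9   9.6] turn -0.1
```

>>> {"name": "arm_command", "arguments": {
  "targets": [
    [-40,5,-2,0,0],
    [-75,9,-2,0,0],
    [-83,10,-2,0,0],
    [-83,10,3,0,0],
    [-83,10,10,0,0]
  ]
}}

```text
t: 15.05
eef_pos: [550.8, 32.9, 203.3]
tcp_rot: [-3.141, -0.0, 1.68]
ft_force: [0.7, -0.1, -1.3]
opening: 0.008
grip_force: 0.0
```

>>> {"name": "arm_command", "arguments": {
  "targets": [
    [0,0,2,0,0],
    [0,0,3,0,0],
    [0,0,3,0,0]
  ]
}}

```text
t: 15.35
eef_pos: [550.9, 33.0, 201.3]
tcp_rot: [-3.141, -0.0, 1.681]
ft_force: [-0.7, 0.5, 0.0]
opening: 0.005
grip_force: 0.0
```

>>> {"name": "arm_command", "arguments": {
  "targets": [
    [0,0,1.5,0,0],
    [0,0,1.5,0,0]
  ]
}}

```text
t: 15.55
eef_pos: [551.0, 32.5, 200.0]
tcp_rot: [3.141, -0.0, 1.681]
ft_force: [-0.4, -0.2, 0.4]
opening: 0.007
grip_force: 0.0
```

>>> {"name": "arm_command", "arguments": {
  "targets": [
    [0,0,1,0,0],
    [0,0,1,0,0]
  ]
}}

```text
t: 15.75
eef_pos: [551.0, 32.4, 198.9]
tcp_rot: [3.142, -0.0, 1.68]
ft_force: [-0.7, 0.3, -0.2]
opening: 0.004
grip_force: 0.0
```

>>> {"name": "arm_command", "arguments": {
  "targets": [
    [0,0,0.8,0,0],
    [0,0,0.8,0,0]
  ]
}}

```text
t: 15.95
eef_pos: [551.1, 32.3, 198.1]
tcp_rot: [3.141, -0.0, 1.68]
ft_force: [-0.1, -0.2, -0.4]
opening: 0.003
grip_force: 0.0
```

>>> {"name": "arm_command", "arguments": {
  "targets": [
    [0,0,0.7,0,0],
    [0,0,0.7,0,0]
  ]
}}

```text
t: 16.15
eef_pos: [551.3, 32.3, 197.7]
tcp_rot: [3.141, 0.0, 1.68]
ft_force: [0.7, 0.7, 2.7]
opening: 0.008
grip_force: 1.7
```

>>> {"name": "arm_command", "arguments": {
  "targets": [
    [0,0,0.7,0,0],
    [0,0,0.7,0,0]
  ]
}}

```text
t: 16.35
eef_pos: [551.4, 32.3, 197.2]
tcp_rot: [3.14, 0.0, 1.68]
ft_force: [0.7, -0.3, 6.0]
opening: -0.002
grip_force: 2.6
```

>>> {"name": "arm_command", "arguments": {
  "targets": [
    [0,0,0.5,0,0],
    [0,0,0.5,0,0]
  ]
}}

```text
t: 16.55
eef_pos: [551.5, 32.3, 196.9]
tcp_rot: [3.14, 0.0, 1.68]
ft_force: [-0.7, -0.7, 7.5]
opening: 0.002
grip_force: 3.8
```

>>> {"name": "arm_command", "arguments": {
  "targets": [
    [0,0,0.6,0,0],
    [0,0,0.6,0,0]
  ]
}}

```text
t: 16.75
eef_pos: [551.6, 32.3, 196.5]
tcp_rot: [3.14, 0.0, 1.681]
ft_force: [0.2, 0.2, 8.2]
opening: 0.005
grip_force: 4.1
```

>>> {"name": "arm_command", "arguments": {
  "targets": [
    [0,0,0.6,0,0],
    [0,0,0.6,0,0]
  ]
}}

```text
t: 16.95
eef_pos: [551.3, 32.3, 195.4]
tcp_rot: [3.141, 0.0, 1.68]
ft_force: [0.0, -0.8, 4.4]
opening: 0.005
grip_force: 1.8
```

>>> {"name": "arm_command", "arguments": {
  "targets": [
    [0,0,0.7,0,0],
    [0,0,1.2,0,0],
    [0,0,1.2,0,0]
  ]
}}

```text
t: 17.25
eef_pos: [551.1, 32.3, 193.8]
tcp_rot: [3.141, -0.0, 1.68]
ft_force: [-0.7, 0.2, 3.0]
opening: 0.008
grip_force: 1.4
```

>>> {"name": "arm_command", "arguments": {
  "targets": [
    [0,0,0.6,0,0],
    [0,0,1,0,0],
    [0,0,1,0,0]
  ]
}}

```text
t: 17.55
eef_pos: [551.0, 32.3, 192.7]
tcp_rot: [-3.141, -0.0, 1.681]
ft_force: [-0.6, 0.5, 3.2]
opening: 0.005
grip_force: 1.5
```

>>> {"name": "arm_command", "arguments": {
  "targets": [
    [0,0,0.6,0,0],
    [0,0,1.2,0,0],
    [0,0,1.2,0,0]
  ]
}}

```text
t: 17.85
eef_pos: [551.0, 32.3, 191.5]
tcp_rot: [-3.141, -0.0, 1.68]
ft_force: [0.4, -0.8, 2.5]
opening: 0.007
grip_force: 1.2
```

>>> {"name": "arm_command", "arguments": {
  "targets": [
    [0,0,0.6,0,0],
    [0,0,1.2,0,0],
    [0,0,1.2,0,0]
  ]
}}

```text
t: 18.15
eef_pos: [551.0, 32.4, 190.3]
tcp_rot: [-3.142, -0.0, 1.681]
ft_force: [-0.0, 0.4, 3.0]
opening: 0.002
grip_force: 1.4
```

>>> {"name": "arm_command", "arguments": {
  "targets": [
    [0,0,0.6,0,0],
    [0,0,1.2,0,0],
    [0,0,1.2,0,0]
  ]
}}

```text
t: 18.45
eef_pos: [551.0, 32.4, 189.1]
tcp_rot: [-3.141, -0.0, 1.68]
ft_force: [0.1, 0.2, 2.8]
opening: 0.006
grip_force: 1.2
```

Going smoothly with about 3 N. I'll push further in larger steps that still allow a check after each.

>>> {"name": "arm_command", "arguments": {
  "targets": [
    [0,0,1,0,0],
    [0,0,2,0,0],
    [0,0,3,0,0],
    [0,0,3,0,0]
  ]
}}

```text
t: 18.85
eef_pos: [550.9, 32.3, 185.9]
tcp_rot: [-3.141, -0.0, 1.68]
ft_force: [-0.8, -0.3, -0.0]
opening: 0.006
grip_force: 0.0
```

>>> {"name": "arm_command", "arguments": {
  "targets": [
    [0,0,1,0,0],
    [0,0,2,0,0],
    [0,0,2,0,0]
  ]
}}

```text
t: 19.15
eef_pos: [550.9, 32.4, 184.0]
tcp_rot: [-3.141, -0.0, 1.68]
ft_force: [0.2, -0.5, 0.3]
opening: 0.006
grip_force: 0.0
```

```bash
python3 -c "
from h import *
head()
s,c=grab('side')
for z in (189,175,170,160,140): print(z,proj(c,[551,32,z],c['world_from_camera']))"
```

```text
head: bbox [377 176  12  11  95] centroid [382.51 181.38] t 19.15 F [ 0.2 -0.5  0.3] pos [550.9  32.4 184. ]
189 [383.70906216 173.58985136]
175 [383.18865036 180.19901465]
170 [383.00435436 182.5379449 ]
160 [382.63820633 187.18230303]
140 [381.91555469 196.33900897]
```

>>> {"name": "arm_command", "arguments": {
  "targets": [
    [0,0,1,0,0],
    [0,0,2,0,0],
    [0,0,2,0,0]
  ]
}}

```text
t: 19.55
eef_pos: [551.0, 32.4, 182.2]
tcp_rot: [-3.142, -0.0, 1.681]
ft_force: [-0.1, 0.2, 0.1]
opening: 0.005
grip_force: 0.1
```

>>> {"name": "arm_command", "arguments": {
  "targets": [
    [0,0,1,0,0],
    [0,0,1.5,0,0],
    [0,0,1.5,0,0]
  ]
}}

```text
t: 19.85
eef_pos: [551.1, 32.3, 180.7]
tcp_rot: [3.142, -0.0, 1.68]
ft_force: [-0.8, 0.4, 2.3]
opening: 0.003
grip_force: 1.1
```

>>> {"name": "arm_command", "arguments": {
  "targets": [
    [0,0,1,0,0],
    [0,0,1,0,0]
  ]
}}

```text
t: 20.05
eef_pos: [551.0, 32.4, 179.5]
tcp_rot: [-3.141, -0.0, 1.681]
ft_force: [-0.2, -1.1, 0.8]
opening: 0.005
grip_force: 0.1
```

>>> {"name": "arm_command", "arguments": {
  "targets": [
    [0,0,1,0,0],
    [0,0,2,0,0],
    [0,0,3,0,0],
    [0,0,3,0,0]
  ]
}}

```text
t: 20.45
eef_pos: [551.0, 32.3, 176.5]
tcp_rot: [-3.141, -0.0, 1.68]
ft_force: [0.0, 0.3, 0.4]
opening: 0.003
grip_force: 0.1
```

>>> {"name": "arm_command", "arguments": {
  "targets": [
    [0,0,1,0,0],
    [0,0,2,0,0],
    [0,0,3,0,0],
    [0,0,3,0,0]
  ]
}}

```text
t: 20.85
eef_pos: [551.0, 32.4, 173.5]
tcp_rot: [-3.141, -0.0, 1.68]
ft_force: [0.8, -0.4, 0.2]
opening: 0.007
grip_force: 0.1
```

>>> {"name": "arm_command", "arguments": {
  "targets": [
    [0,0,1,0,0],
    [0,0,2,0,0],
    [0,0,3,0,0],
    [0,0,3,0,0]
  ]
}}

```text
t: 21.25
eef_pos: [551.0, 32.4, 170.6]
tcp_rot: [-3.141, -0.0, 1.681]
ft_force: [-1.4, 0.1, 1.2]
opening: 0.004
grip_force: 0.1
```

```bash
python3 -c "
from h import *
head()"
```

```text
head: bbox [377 182  11  11  93] centroid [381.98 187.82] t 21.25 F [-1.4  0.1  1.2] pos [551.   32.4 170.6]
```

>>> {"name": "arm_command", "arguments": {
  "targets": [
    [0,0,1,0,0],
    [0,0,2,0,0],
    [0,0,2,0,0]
  ]
}}

```text
t: 21.6
eef_pos: [550.9, 32.4, 168.6]
tcp_rot: [-3.141, -0.0, 1.681]
ft_force: [-0.8, 0.2, 0.8]
opening: 0.003
grip_force: 0.3
```

>>> {"name": "arm_command", "arguments": {
  "targets": [
    [0,0,1,0,0],
    [0,0,1.5,0,0],
    [0,0,1.5,0,0]
  ]
}}

```text
t: 21.9
eef_pos: [551.0, 32.3, 167.2]
tcp_rot: [-3.141, -0.0, 1.68]
ft_force: [0.1, 0.2, 2.9]
opening: 0.001
grip_force: 1.3
```

>>> {"name": "arm_command", "arguments": {
  "targets": [
    [0,0,1,0,0],
    [0,0,1.5,0,0],
    [0,0,1.5,0,0]
  ]
}}

```text
t: 22.2
eef_pos: [550.9, 32.3, 165.7]
tcp_rot: [-3.141, -0.0, 1.681]
ft_force: [-1.4, -0.6, 3.2]
opening: 0.003
grip_force: 1.6
```

>>> {"name": "arm_command", "arguments": {
  "targets": [
    [0,0,1,0,0],
    [0,0,1.5,0,0],
    [0,0,1.5,0,0]
  ]
}}

```text
t: 22.5
eef_pos: [550.9, 32.4, 164.4]
tcp_rot: [-3.141, -0.0, 1.681]
ft_force: [-2.6, -0.7, 6.5]
opening: 0.0
grip_force: 3.1
```

>>> {"name": "arm_command", "arguments": {
  "targets": [
    [0,0,0.7,0,0],
    [0,0,0.7,0,0]
  ]
}}

```text
t: 22.7
eef_pos: [550.7, 32.4, 163.5]
tcp_rot: [-3.141, -0.0, 1.681]
ft_force: [-3.3, -1.1, 4.5]
opening: 0.004
grip_force: 2.1
```

>>> {"name": "arm_command", "arguments": {
  "targets": [
    [0,0,0.7,0,0],
    [0,0,0.7,0,0]
  ]
}}

```text
t: 22.9
eef_pos: [550.6, 32.3, 162.8]
tcp_rot: [-3.141, -0.0, 1.681]
ft_force: [-3.4, 0.2, 3.5]
opening: 0.005
grip_force: 2.2
```

>>> {"name": "arm_command", "arguments": {
  "targets": [
    [0,0,1,0,0],
    [0,0,1.5,0,0],
    [0,0,1.5,0,0]
  ]
}}

```text
t: 23.2
eef_pos: [550.6, 32.4, 161.3]
tcp_rot: [-3.141, -0.0, 1.681]
ft_force: [-3.7, -0.6, 5.1]
opening: 0.004
grip_force: 2.8
```

>>> {"name": "arm_command", "arguments": {
  "targets": [
    [0,0,1,0,0],
    [0,0,1.5,0,0],
    [0,0,1.5,0,0]
  ]
}}

```text
t: 23.5
eef_pos: [550.5, 32.4, 159.8]
tcp_rot: [-3.14, -0.0, 1.681]
ft_force: [-4.6, -0.7, 4.8]
opening: 0.003
grip_force: 2.8
```

>>> {"name": "arm_command", "arguments": {
  "targets": [
    [0,0,1,0,0],
    [0,0,1.5,0,0],
    [0,0,1.5,0,0]
  ]
}}

```text
t: 23.8
eef_pos: [550.5, 32.3, 158.3]
tcp_rot: [-3.14, -0.0, 1.681]
ft_force: [-4.3, 0.2, 5.4]
opening: 0.004
grip_force: 2.6
```

>>> {"name": "arm_command", "arguments": {
  "targets": [
    [0,0,1,0,0],
    [0,0,2,0,0],
    [0,0,2,0,0]
  ]
}}

```text
t: 24.1
eef_pos: [550.9, 32.3, 156.2]
tcp_rot: [-3.141, -0.0, 1.68]
ft_force: [0.4, 0.4, 0.5]
opening: 0.004
grip_force: 0.0
```

>>> {"name": "arm_command", "arguments": {
  "targets": [
    [0,0,1,0,0],
    [0,0,2,0,0],
    [0,0,2,0,0]
  ]
}}

```text
t: 24.4
eef_pos: [551.2, 32.4, 154.2]
tcp_rot: [3.141, -0.0, 1.681]
ft_force: [-0.2, -0.7, 0.3]
opening: 0.007
grip_force: 0.0
```

>>> {"name": "arm_command", "arguments": {
  "targets": [
    [0,0,1,0,0],
    [0,0,1.5,0,0],
    [0,0,1.5,0,0]
  ]
}}

```text
t: 24.7
eef_pos: [551.2, 32.3, 152.8]
tcp_rot: [3.141, -0.0, 1.68]
ft_force: [-0.8, 0.1, 2.8]
opening: 0.005
grip_force: 1.5
```

>>> {"name": "arm_command", "arguments": {
  "targets": [
    [0,0,0.7,0,0],
    [0,0,1.2,0,0],
    [0,0,1.2,0,0]
  ]
}}

```text
t: 25.0
eef_pos: [551.1, 32.3, 151.6]
tcp_rot: [3.141, -0.0, 1.68]
ft_force: [-1.2, 0.2, 2.2]
opening: 0.004
grip_force: 1.1
```

```bash
python3 -c "
from h import *
head()"
```

```text
head: bbox [376 191  11  11  79] centroid [380.89 196.22] t 25.0 F [-1.2  0.2  2.2] pos [551.1  32.3 151.6]
```

Nearly home, so I'll push until the head meets the bush.

>>> {"name": "arm_command", "arguments": {
  "targets": [
    [0,0,0.8,0,0],
    [0,0,0.8,0,0]
  ]
}}

```text
t: 25.25
eef_pos: [551.1, 32.4, 150.7]
tcp_rot: [3.142, -0.0, 1.681]
ft_force: [0.5, -0.4, 1.6]
opening: 0.006
grip_force: 0.4
```

>>> {"name": "arm_command", "arguments": {
  "targets": [
    [0,0,0.8,0,0],
    [0,0,0.8,0,0]
  ]
}}

```text
t: 25.45
eef_pos: [551.2, 32.4, 150.2]
tcp_rot: [3.141, -0.0, 1.68]
ft_force: [-0.9, -0.3, 5.2]
opening: 0.007
grip_force: 2.6
```

>>> {"name": "arm_command", "arguments": {
  "targets": [
    [0,0,0.7,0,0],
    [0,0,0.7,0,0]
  ]
}}

```text
t: 25.65
eef_pos: [551.2, 32.4, 150.1]
tcp_rot: [3.141, 0.0, 1.681]
ft_force: [-3.0, -0.2, 11.8]
opening: 0.005
grip_force: 6.0
```

Hard stop at z = 150 mm, so the head is on the bush. Retract and hand in.

>>> {"name": "arm_command", "arguments": {
  "targets": [
    [0,0,-5,0,0],
    [0,0,-30,0,0],
    [0,0,-70,0,0],
    [0,0,-70,0,0],
    [0,0,-70,0,0]
  ]
}}

```text
t: 26.15
eef_pos: [551.1, 32.4, 219.6]
tcp_rot: [3.14, 0.0, 1.681]
ft_force: [0.4, -0.3, -0.3]
opening: 0.006
grip_force: 0.0
```

```bash
python3 -c "
from h import *
head(); print(env.job_done())"
```

```text
head: bbox [376 190  11  12 111] centroid [381.02 195.48] t 26.15 F [ 0.4 -0.3 -0.3] pos [551.1  32.4 219.6]
the job is handed in; nothing more can be done
None
```

The lock pin is home, pushed through the bush and spindle until its head stopped on the bush mouth, and I handed the job in at about 26 s; no verdict came back.

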